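Collapse and lock a retractable probe holder

TASK

The telescopic probe holder in the sloping bench stand is drawn out. Push it together fully home along its axis, the thin inner tube into the sleeve first and then the sleeve into the barrel; only then turn the black paddle clockwise as far as it goes, so that its cross bar lies under both hooks. Let go, and leave the things around it where they are.

Things in the scene. Friction and masses are not known exactly. Their poses are not given: they have to be found in the camera images.
- stand: The telescopic probe holder in its fixed bench stand: grey base plate 130x180x10 mm. Origin: centre of its underside, z up. The steel barrel (45 mm thick, 130 mm long) leans 35 degrees from vertical, its mouth towards the stand's own -y. Round the mouth a flange, 82 mm across, carries two steel hooks 36 mm tall, 27 to 38 mm from the axis.
- key_grip (a point): Grip point on the black paddle at the telescope's outer end, on its axis. z: outward along the axis (35 degrees from vertical), so home is -z. x: along the paddle's 38 mm width; y: across its 14 mm thickness. The paddle reaches 19 mm beyond this point along z and 32 mm back, to the cross bar. All home, the hooks' tops lie 22 mm back from here, 27 mm off the axis.
- key_bar (a point): Centre of the steel cross bar (78x12x10 mm, long side along x) under the paddle, 37 mm back from key_grip; same axes. When all is home, its top lies 4 mm under the overhanging lugs of the hooks; only then can it turn in under them.
- inner (a joint): How far the inner tube (21 mm thick, carries bar and paddle) still stands out of the sleeve, in m along the axis: 0 = fully home (stop), at most 0.055. About 4 N of friction; stays where it is left.
- sleeve (a joint): How far the sleeve (32 mm tube with a dark collar 43 mm across, 14 mm tall) still stands out of the barrel, in m along the axis: 0 = fully home, collar on the flange (stop), at most 0.060. About 9 N of friction, so a push on the paddle moves the inner tube first, then the sleeve; stays where it is left.
- key (a joint): Turn of paddle and cross bar about the axis, in rad; grows clockwise as seen looking at the paddle's end (negative turn about key_grip's z). 0 to 0.35: the bar passes between the hooks; from 0.95 it lies under both lugs; stop at 1.1, against the hooks' posts. 0.06 N m of friction; stays where it is left.
- probe: Bystander: a cylindrical pressure sensor with black plug, 34x148x34 mm. Origin: centre of its underside.
- spanner: Bystander: combination spanner, 29x163x7 mm. Origin: centre of its underside.
- oil: Bystander: white and yellow oil bottle, 53x53x135 mm, standing. Origin: centre of its underside.
- funnel: Bystander: white funnel housing, 93x99x124 mm, standing. Origin: centre of its underside.
- gauge: Bystander: round black pressure gauge, 87x64x29 mm. Origin: centre of its underside.
- twin: Bystander: white twin sleeve, 74x92x36 mm. Origin: centre of its underside.
- pliers: Bystander: combination pliers, 58x166x14 mm. Origin: centre of its underside.

How it is judged:
By the outcome, as a careful person would: the job done as asked, in the order asked, and still so for the second after the job is handed in, with the robot touching nothing.
It also fails if it takes over 32 s, if anything falls off the work surface, if the arm or the gripper's body presses on something with over 40 N, if the wrist force passes 120 N, or if a joint passes its speed limit or range.

ROBOT

A 7-joint arm with a two-finger parallel gripper is mounted at the origin on a cart in front of the work surface, level with it; the furniture and walls round the work are solid. World frame = base frame: x ahead of the robot, y to its left, z up, the work surface at z = 0. Lengths are in m, angles in rad, forces in N, time in s.
With the tool pointing down it reaches from about 0.4 to 0.875 m from the base axis. Payload 19.3 kg.
Tool frame: the origin (TCP) lies between the finger pads; the fingertips stand bot.tcp_to_tips ahead of it and the grasp point (between the pads) is the TCP (bot.tcp_to_tips is the distance from the TCP to the fingertips, in m); z points along the fingers, y is the line along which they close (so a half turn about z gives the same grasp; the last joint's range is limited). The gripper opens to 85 mm and grips with 20 to 120 N. Pads are 22 mm wide; open, the fingers measure 114 mm over their backs; the gripper's body (76 mm by 85 mm) begins 54 mm behind the grasp point. The pads swing forward as they close: fully open they stand 13 mm farther back than shut.
Start: joints at [1.117, 0.521, -0.036, 1.599, 0.021, 1.021, -0.113], TCP at [0.234, -0.58, 0.25] pointing down, gripper open.
Joint ranges: [-2.91, 2.91], [-0.3, 2.13], [-1.5, 1.42], [0.17, 2.43], [-1.26, 4.41], [0.16, 1.93], [-2.52, 2.52]. Speed limits (rad/s): [1.89, 1.89, 2.39, 2.39, 3.01, 3.01, 3.01].

INTERFACE

Orientations are given as [roll, pitch, yaw] about the fixed x, y, z axes, in that order (R = Rz(yaw) Ry(pitch) Rx(roll)).
In Python, from workcell import telemetry, grab_frame, bot gives the robot as it stands. The module is installed in compiled form; this text tells all that it offers.
- The arm moves only by the shell command python3 -m crank 'ROWS' [FORCE]. ROWS is text: rows parted by semicolons, each of 7 numbers parted by spaces: the finger opening in m, from 0 to 0.0854, then the shift along the tool's x, y, z in m, then the turn, a rotation vector about the tool's x, y, z in degrees. A call has exactly 8 rows; each row shifts and turns the commanded pose from where the row before left it, along the tool's axes as they then stand; what a row does not reach is not made up. A row lasts 1/12 s, in which the tool goes at most 41.7 mm and 7.16 degrees, less where a joint would pass 70% of its speed; a pose out of reach is approached as far as the arm can. A call with a gripper value outside its range is refused whole. The fingers move at their own pace and stop on an object; FORCE is the grip in N (left out, the last holds). Time passes only in rows, so rows that do not move let the fingers close, or fill a call up. It gives the time, the measured TCP pose, the force, the opening and the grip force at its end, in the units of the state.
- telemetry.observe(): the state, without advancing time (a new reading comes with each control period).
- grab_frame(name): name is "scene" or "top" or "wrist"; returns a dict with "pixels" (480x640x3 uint8, red, green, blue), "depth" (480x640 float32, m along the optical axis (not along the pixel's ray), 0 where there is no reading), "vertical_fov" (degrees; the focal length in pixels is half the picture's height over the tangent of half this angle, whatever the lens; pixels are square), "cx", "cy" (the principal point, pixels), "distortion" ([k1, k2, p1, p2, k3] as OpenCV has them; the pictures are not rectified), "R" (3x3) and "t" (3): a world point X has camera coordinates R X + t; the wrist camera has in their place "hand_eye" (4x4, takes a point from camera to tool coordinates, whose origin is the TCP and whose axes are the flange's). Camera axes: x right, y down, z forward; pixel columns grow to the right and rows downward; lengths in m; the calibration is good to about 2 mm. A picture is of the moment at which its call begins: read the wrist's pose just before it.
- bot.job_done(): hands the job in; it is judged then, once.
The state is a dict: "clock": time; "qpos": joint angles; "qd": joint speeds; "joint_efforts": joint torques, N m; "position": TCP position; "tool_rot": TCP orientation; "force": force on the tool from outside, world axes, zero at the start; "moment": the same for the moment, N m; "grip_width": finger opening in m; "finger_force": force on a finger pad.
Only numpy, scipy, OpenCV 4.12 (cv2) and the standard library are available. Lean on these libraries where they do the work, as an engineer would, in place of code of your own. Each camera call takes 0.05 s, during which the arm holds its last target. There are 200 camera calls.

## Working session

There is one attempt and no reset: what is moved stays moved. The work goes in short steps, Python scripts to look and compute and a shell command to move; the robot and the scene stay as the last step left them, time stands still between calls to the robot, and variables do not carry over. Pictures are saved under pics/ and viewed, at most 10 in all, crops included, and the job is handed in when it is done.

```bash
mkdir -p pics; cat > h.py <<'E'
import numpy as np,cv2
from workcell import telemetry,grab_frame,bot
from scipy.spatial.transform import Rotation as Ro
def K(f):
    F=240/np.tan(np.radians(f["vertical_fov"])/2)
    return np.array([[F,0,f["cx"]],[0,F,f["cy"]],[0,0,1]])
def cloud(f,st=None):
    h,w=f["depth"].shape
    g=np.stack(np.meshgrid(np.arange(w),np.arange(h)),-1).reshape(-1,1,2).astype(float)
    n=cv2.undistortPoints(g,K(f),np.array(f["distortion"],float)).reshape(h,w,2)
    P=np.dstack([n,np.ones((h,w))])*f["depth"][...,None]
    if "R" in f: return (P-np.array(f["t"]))@np.array(f["R"])
    H=np.array(f["hand_eye"]);P=P@H[:3,:3].T+H[:3,3]
    return P@Ro.from_euler("xyz",st["tool_rot"]).as_matrix().T+np.array(st["position"])
def snap(n,o):
    st=telemetry.observe();f=grab_frame(n)
    cv2.imwrite(f"pics/{o}.png",f["pixels"][...,::-1]);np.save(f"pics/{o}.npy",cloud(f,st));return f,st
E
python3 - <<'E'
from h import *
for n in("scene","top"):
    f,st=snap(n,n); print(n,-np.array(f["R"]).T@np.array(f["t"]))
print(st,bot.tcp_to_tips)
E
```

```text
scene [-0.12776151  0.9219878   0.99319101]
top [0.4276272  0.01043892 1.29397952]
{'clock': 0.05, 'qpos': array([ 1.11676952,  0.52203317, -0.03630942,  1.59996703,  0.02123365,
        1.02110178, -0.11283509]), 'qd': array([ 1.45428092e-04, -2.36953816e-04, -1.00644991e-03, -9.51795413e-04,
        6.73754932e-05, -1.04576953e-03, -5.29746495e-04]), 'joint_efforts': array([ 3.36779194e-03, -9.29454803e+01,  1.98594064e+00, -3.70984018e+01,
        1.80948037e-02,  5.26842734e-03,  6.72957498e-06]), 'position': array([ 0.23388382, -0.57926758,  0.24972867]), 'tool_rot': array([-3.14047497e+00,  1.16867018e-04,  3.83783064e-01]), 'force': array([-0.02860252,  0.07622439,  0.53030983]), 'moment': array([0.03236953, 0.02378449, 0.01552668]), 'finger_force': 0.0, 'grip_width': 0.08530605325925109} 0.019
```

View pics/scene.png

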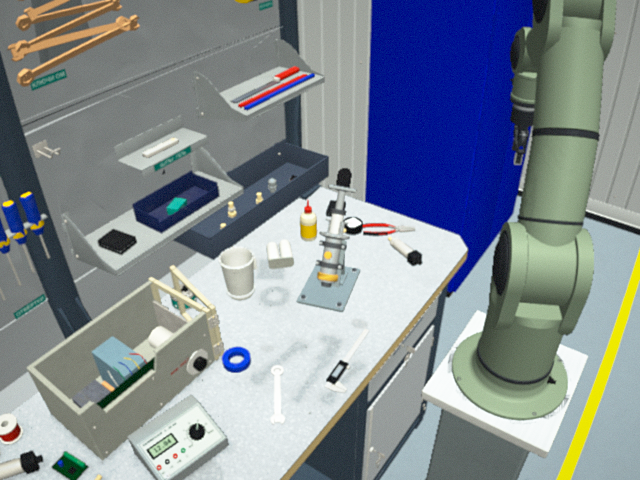

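View pics/top.png

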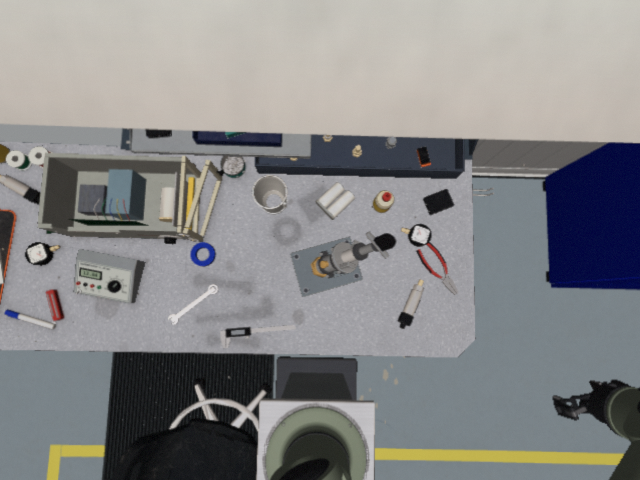

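```bash
python3 - <<'E'
from h import *
t=np.load("pics/top.npy");s=np.load("pics/scene.npy")
ti=cv2.imread("pics/top.png");si=cv2.imread("pics/scene.png")
a=cv2.resize(ti[220:305,280:410],None,fx=4.5,fy=4.5,interpolation=2);b=cv2.resize(si[160:310,290:400],None,fx=4,fy=4,interpolation=2)
a=cv2.copyMakeBorder(a,0,600-a.shape[0],0,0,0)[:, :400] if 0 else a
c=np.zeros((600,800,3),np.uint8)
b=cv2.resize(si[160:310,300:390],(360,600),interpolation=2);a=cv2.resize(ti[225:300,285:400],(440,287),interpolation=2)
c[:,:360]=b;c[:287,360:]=a;cv2.imwrite("pics/c1.png",c)
# base plate from points z~0.01
P=np.vstack([t[225:305,280:410].reshape(-1,3),s[160:315,290:400].reshape(-1,3)])
T=t[225:305,280:410].reshape(-1,3)
col=ti[225:305,280:410].reshape(-1,3).astype(int)
m=(abs(T[:,2]-.01)<.006)&(col.sum(1)<450)
r=cv2.minAreaRect(T[m][:,:2].astype(np.float32));print("base",m.sum(),r)
print("table z",np.median(T[:,2]))
H=P[(P[:,2]>.2)];print(len(H),H.min(0),H.max(0))
for z in np.arange(.1,.40,.02):
    q=P[abs(P[:,2]-z)<.01]; print(round(z,2),len(q),q.mean(0).round(3),q.min(0).round(3),q.max(0).round(3))
for (u,v) in[(383,242),(378,243),(390,242),(362,250)]:print(t[v,u])
E
```

```text
base 1685 ((0.5350417494773865, -0.06825079023838043), (0.37551671266555786, 0.21209943294525146), 89.72431945800781)
table z 0.0016480386361083124
1342 [-0.12776151 -0.16913669  0.20015324] [0.59073321 0.9219878  1.29397952]
0.1 317 [ 0.568 -0.058  0.099] [ 0.495 -0.358  0.09 ] [0.921 0.012 0.11 ]
0.12 779 [ 0.687 -0.175  0.12 ] [ 0.496 -0.366  0.11 ] [0.924 0.008 0.13 ]
0.14 678 [ 0.654 -0.158  0.139] [ 0.496 -0.367  0.13 ] [ 0.901 -0.006  0.15 ]
0.16 784 [ 0.603 -0.111  0.161] [ 0.498 -0.361  0.15 ] [ 0.826 -0.022  0.17 ]
0.18 490 [ 0.627 -0.142  0.18 ] [ 0.507 -0.352  0.17 ] [ 0.772 -0.033  0.19 ]
0.2 315 [ 0.543 -0.087  0.201] [ 0.508 -0.116  0.19 ] [ 0.57  -0.058  0.21 ]
0.22 147 [ 0.55  -0.102  0.219] [ 0.536 -0.149  0.21 ] [ 0.565 -0.079  0.23 ]
0.24 239 [ 0.549 -0.128  0.241] [ 0.528 -0.157  0.23 ] [ 0.571 -0.102  0.25 ]
0.26 314 [ 0.564 -0.127  0.259] [ 0.545 -0.158  0.25 ] [ 0.591 -0.1    0.27 ]
0.28 278 [ 0.565 -0.146  0.28 ] [ 0.55  -0.169  0.27 ] [ 0.584 -0.125  0.29 ]
0.3 68 [ 0.57  -0.152  0.293] [ 0.559 -0.163  0.29 ] [ 0.579 -0.138  0.298]<stdin>:18: RuntimeWarning: Mean of empty slice.
  ret = um.true_divide(
Traceback (most recent call last):
ValueError: zero-size array to reduction operation minimum which has no identity
```

View pics/c1.png

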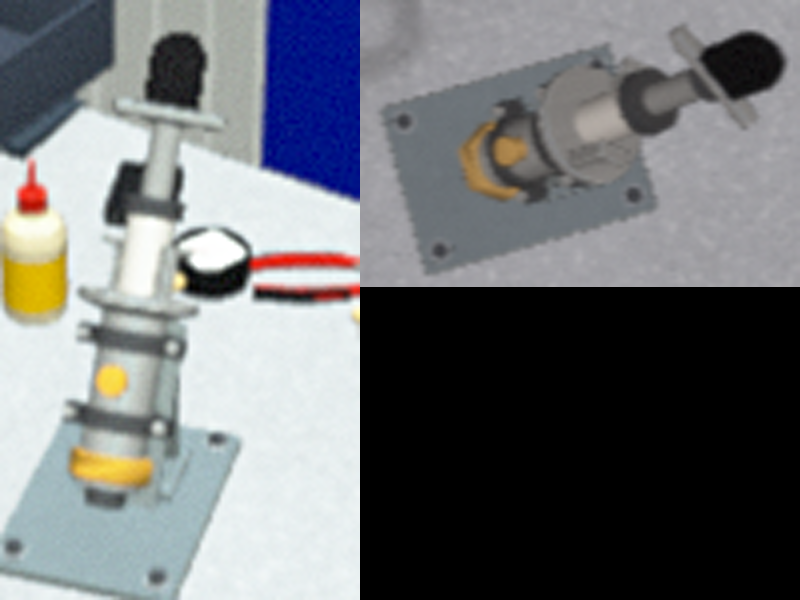

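```bash
cat >> h.py <<'E'
def frame():
    f=dict(np.load("pics/fr.npz"));return f["A"],f["o"]
E
python3 - <<'E'
from h import *
f=grab_frame("top");R=np.array(f["R"]);t0=np.array(f["t"])
c=np.array([[291.5,253.2],[349.8,236.8],[362.1,278.6],[302.8,296.3]])
n=cv2.undistortPoints(c.reshape(-1,1,2),K(f),np.array(f["distortion"],float)).reshape(-1,2)
d=np.c_[n,np.ones(4)]@R;C=-R.T@t0;W=C+d*((.01-C[2])/d[:,2:])
print(W.round(4),[np.linalg.norm(W[i]-W[i-1]).round(4) for i in range(4)])
o=W.mean(0);h=(W[1]-W[0])+(W[2]-W[3]);h/=np.linalg.norm(h);print("o",o,"yaw",np.degrees(np.arctan2(h[0],-h[1])))
sx=np.array([-h[1],h[0],0])
a=np.sin(np.radians(35))*h+np.array([0,0,np.cos(np.radians(35))])
w=np.cross(a,sx); A=np.array([sx,w,a]);o[2]=0
np.savez("pics/fr.npz",A=A,o=o)
for nm,(v0,v1,u0,u1) in dict(top=(225,305,280,410),scene=(160,315,290,400)).items():
    Q=np.load(f"pics/{nm}.npy")[v0:v1,u0:u1].reshape(-1,3);I=cv2.imread(f"pics/{nm}.png")[v0:v1,u0:u1].reshape(-1,3).max(1)
    q=(Q-o)@A.T;k=(Q[:,2]>.06)&(abs(q[:,0])<.06)&(Q[:,2]<.4);q=q[k];I=I[k];print(nm)
    for s in np.arange(.06,.36,.01):
        z=q[abs(q[:,2]-s)<.005]
        if len(z)>3:print(round(s,2),len(z),"u",z[:,0].min().round(3),z[:,0].max().round(3),"w",z[:,1].min().round(3),z[:,1].max().round(3),"I",np.median(I[abs(q[:,2]-s)<.005]))
    b=q[(I<70)&(q[:,2]>.22)];print("paddle",len(b),b.min(0),b.max(0),b.mean(0))
E
```

```text
[[ 0.5595  0.0832  0.01  ]
 [ 0.6111 -0.0833  0.01  ]
 [ 0.4916 -0.1202  0.01  ]
 [ 0.4378  0.0474  0.01  ]] [np.float64(0.1269), np.float64(0.1743), np.float64(0.1252), np.float64(0.176)]
o [ 0.52499678 -0.01825135  0.01      ] yaw 17.511210587272846
top
0.06 43 u -0.033 0.036 w 0.021 0.071 I 74.0
0.07 109 u -0.037 0.037 w 0.032 0.071 I 66.0
0.08 30 u -0.022 0.021 w 0.045 0.081 I 106.5
0.09 43 u -0.021 0.023 w 0.044 0.083 I 122.0
0.1 62 u -0.021 0.018 w 0.051 0.085 I 126.5
0.11 21 u -0.031 0.037 w 0.05 0.072 I 66.0
0.12 36 u -0.037 0.033 w 0.044 0.072 I 89.0
0.14 53 u -0.035 0.04 w 0.006 0.085 I 125.0
0.15 358 u -0.04 0.04 w 0.008 0.088 I 127.0
0.16 48 u -0.027 0.027 w 0.019 0.077 I 135.0
0.17 47 u -0.028 0.015 w 0.045 0.078 I 142.0
0.18 91 u -0.035 0.034 w 0.017 0.078 I 127.0
0.19 34 u -0.033 0.024 w 0.028 0.077 I 135.5
0.2 32 u -0.021 0.019 w 0.045 0.068 I 61.0
0.21 130 u -0.021 0.02 w 0.026 0.066 I 61.0
0.22 29 u -0.01 0.011 w 0.045 0.064 I 109.0
0.23 24 u -0.01 0.011 w 0.043 0.056 I 109.5
0.24 24 u -0.01 0.008 w 0.044 0.056 I 115.0
0.25 28 u -0.01 0.01 w 0.047 0.056 I 107.0
0.26
[... 1095 characters left out ...]
 246.0
0.2 57 u -0.021 0.021 w 0.046 0.071 I 128.0
0.21 47 u -0.021 0.017 w 0.043 0.069 I 98.0
0.22 28 u -0.01 0.009 w 0.048 0.061 I 191.5
0.23 30 u -0.011 0.009 w 0.042 0.06 I 186.5
0.24 27 u -0.011 0.008 w 0.048 0.063 I 190.0
0.25 29 u -0.011 0.008 w 0.04 0.06 I 186.0
0.26 51 u -0.034 0.032 w 0.025 0.068 I 142.0
0.27 97 u -0.037 0.035 w 0.029 0.071 I 185.0
0.28 52 u -0.018 0.018 w 0.04 0.069 I 36.0
0.29 55 u -0.018 0.018 w 0.035 0.065 I 39.0
0.3 55 u -0.018 0.018 w 0.039 0.066 I 39.0
0.31 51 u -0.018 0.017 w 0.039 0.061 I 38.0
0.32 28 u -0.013 0.012 w 0.041 0.061 I 45.5
paddle 201 [-0.01705354  0.03843415  0.27486647] [0.0142554  0.0687249  0.32001627] [-0.00184346  0.05228554  0.29643195]
```

```bash
python3 - <<'E'
from h import *
A,o=frame()
for nm,(v0,v1,u0,u1) in dict(top=(225,305,280,410),scene=(160,315,290,400)).items():
    Q=np.load(f"pics/{nm}.npy")[v0:v1,u0:u1].reshape(-1,3);I=cv2.imread(f"pics/{nm}.png")[v0:v1,u0:u1].reshape(-1,3).max(1)
    q=(Q-o)@A.T;k=(q[:,2]>.262)&(q[:,2]<.283)&(I>85)&(abs(q[:,0])<.05)&(abs(q[:,1]-.048)<.045)
    l=cv2.fitLine(q[k][:,:2].astype(np.float32),cv2.DIST_HUBER,0,.01,.01).ravel();print(nm,k.sum(),"bar angle",np.degrees(np.arctan2(l[1],l[0])),l)
    k=(q[:,2]>.283)&(q[:,2]<.315)&(I<70)&(abs(q[:,0])<.03)
    l=cv2.fitLine(q[k][:,:2].astype(np.float32),cv2.DIST_HUBER,0,.01,.01).ravel();print("paddle angle",np.degrees(np.arctan2(l[1],l[0])),l)
    k=(q[:,2]>.16)&(q[:,2]<.188)&(abs(q[:,0])<.05)&(np.hypot(q[:,0],q[:,1]-.048)>.024)
    z=q[k];th=np.degrees(np.arctan2(z[:,1]-.048,z[:,0]));print("hooks",np.histogram(th,18,(-180,180)))
E
```

```text
top 128 bar angle 29.453833 [0.8707522  0.49172208 0.00718219 0.05397957]
paddle angle 26.986357 [ 0.8911146   0.45377836 -0.00448663  0.04948897]
hooks (array([ 0,  0,  0,  0, 12,  0,  8, 15,  0,  0,  0,  0,  0,  0,  0, 41, 18,
        5]), array([-180., -160., -140., -120., -100.,  -80.,  -60.,  -40.,  -20.,
          0.,   20.,   40.,   60.,   80.,  100.,  120.,  140.,  160.,
        180.]))
scene 125 bar angle 30.163887 [ 0.8645917   0.5024751  -0.00087045  0.05132837]
paddle angle 30.406736 [ 0.8624542   0.50613517 -0.00178031  0.05234745]
hooks (array([  0,   0,   0,   2, 255,   0,  12,  10,   2,   0,   0,   0,   0,
         0,   3,  38,   9,   1]), array([-180., -160., -140., -120., -100.,  -80.,  -60.,  -40.,  -20.,
          0.,   20.,   40.,   60.,   80.,  100.,  120.,  140.,  160.,
        180.]))
```

```bash
cat >> h.py <<'E'
def target(s,ang,sign=1):
    A,o=frame();p=o+.048*A[1]+s*A[2]
    t=np.radians(ang);ky=-np.sin(t)*A[0]+np.cos(t)*A[1]
    z=-A[2];y=sign*ky;x=np.cross(y,z);return p,np.array([x,y,z]).T
def plan(s,ang,sign,n):
    st=telemetry.observe();R0=Ro.from_euler("xyz",st["tool_rot"]).as_matrix();p,R=target(s,ang,sign)
    D=R0.T@(p-st["position"]);r=Ro.from_matrix(R0.T@R).as_rotvec()
    S=sum(Ro.from_rotvec(r*k/n).as_matrix() for k in range(n));d=np.linalg.solve(S,D)
    print("D mm",(D*1e3).round(1),"rot",np.degrees(r).round(1),"| per row mm",(d*1e3).round(2),"deg",np.degrees(r/n).round(2),"goal",p.round(3))
def stt():
    s=telemetry.observe();print("q",s["qpos"].round(3),"F",s["force"].round(1),"M",s["moment"].round(2),"p",s["position"].round(4),"w",round(s["grip_width"],4),s["finger_force"],s["clock"])
    A,o=frame();q=A@(s["position"]-o);R=A@Ro.from_euler("xyz",s["tool_rot"]).as_matrix();print("axis coords",q.round(4),"toolz",R[:,2].round(3),"y-angle-90",np.degrees(np.arctan2(R[1,1],R[0,1])).round(1)-90)
E
python3 -c "
from h import *
for s in(1,-1):
  plan(.41,30,s,24)
stt()"
```

```text
D mm [ 464.7 -216.1 -113.4] rot [ 14.2 -45.7 148.1] | per row mm [ -6.19 -28.56  -8.3 ] deg [ 0.59 -1.9   6.17] goal [ 0.584 -0.205  0.363]
D mm [ 464.7 -216.1 -113.4] rot [ 33.7  10.4 -24.7] | per row mm [21.34 -5.79 -0.67] deg [ 1.4   0.44 -1.03] goal [ 0.584 -0.205  0.363]
q [ 1.117  0.522 -0.036  1.6    0.021  1.021 -0.113] F [-0.5  0.2 -0.7] M [-0.03 -0.01 -0.01] p [ 0.2339 -0.5793  0.2499] w 0.0857 0.0 0.15
axis coords [-0.4464 -0.2232  0.4614] toolz [-0.    -0.573 -0.82 ] y-angle-90 -174.5
```

```bash
R="x"; python3 -m crank '0.06 0.032 -0.0087 -0.001 2.1 0.65 -1.55;0.06 0.032 -0.0087 -0.001 2.1 0.65 -1.55;0.06 0.032 -0.0087 -0.001 2.1 0.65 -1.55;0.06 0.032 -0.0087 -0.001 2.1 0.65 -1.55;0.06 0.032 -0.0087 -0.001 2.1 0.65 -1.55;0.06 0.032 -0.0087 -0.001 2.1 0.65 -1.55;0.06 0.032 -0.0087 -0.001 2.1 0.65 -1.55;0.06 0.032 -0.0087 -0.001 2.1 0.65 -1.55' 60
python3 -c "
from h import *
plan(.41,30,-1,8);stt()"
```

```text
clock: 0.82
position: [0.4301, -0.4019, 0.2791]
tool_rot: [-2.857, -0.121, 0.586]
force: [-0.3, -0.6, -0.5]
grip_width: 0.0597
finger_force: 0.0
D mm [245.5 -91.3 -30.6] rot [ 16.7   5.3 -12.3] | per row mm [31.81 -8.9  -1.21] deg [ 2.09  0.66 -1.53] goal [ 0.584 -0.205  0.363]
q [ 0.861  0.582 -0.185  1.455 -0.094  1.354 -0.242] F [-0.3 -0.6 -0.5] M [-0.36 -0.07 -0.02] p [ 0.4301 -0.4019  0.2791] w 0.0597 0.0 0.8167
axis coords [-0.2059 -0.1163  0.4222] toolz [ 0.034 -0.299 -0.954] y-angle-90 -161.8
```

```bash
python3 -m crank '0.06 0.031 -0.0087 -0.001 2.1 0.65 -1.55;0.06 0.032 -0.0087 -0.001 2.1 0.65 -1.55;0.06 0.032 -0.0087 -0.001 2.1 0.65 -1.55;0.06 0.032 -0.0087 -0.001 2.1 0.65 -1.55;0.06 0.032 -0.0087 -0.001 2.1 0.65 -1.55;0.06 0.032 -0.0087 -0.001 2.1 0.65 -1.55;0.06 0.032 -0.0087 -0.001 2.1 0.65 -1.55;0.06 0.021 -0.005 -0.001 1.9 0.65 -1.35'
python3 -c "
from h import *
plan(.41,30,-1,4);stt()
f,st=snap('wrist','w1')"
```

```text
clock: 1.48
position: [0.5802, -0.2125, 0.3574]
tool_rot: [-2.599, -0.291, 0.749]
force: [0.5, -0.5, -0.6]
grip_width: 0.0602
finger_force: 0.0
D mm [ 9.2 -4.3 -1.5] rot [0.1 0.1 0.1] | per row mm [ 2.29 -1.08 -0.37] deg [0.03 0.02 0.02] goal [ 0.584 -0.205  0.363]
q [ 0.634  0.696 -0.33   1.167 -0.268  1.684 -0.383] F [ 0.5 -0.5 -0.6] M [-0.61 -0.18  0.01] p [ 0.5802 -0.2125  0.3574] w 0.0602 0.0 1.4833
axis coords [-0.0058  0.0397  0.4085] toolz [-0.    -0.002 -1.   ] y-angle-90 -149.9
```

View pics/w1.png

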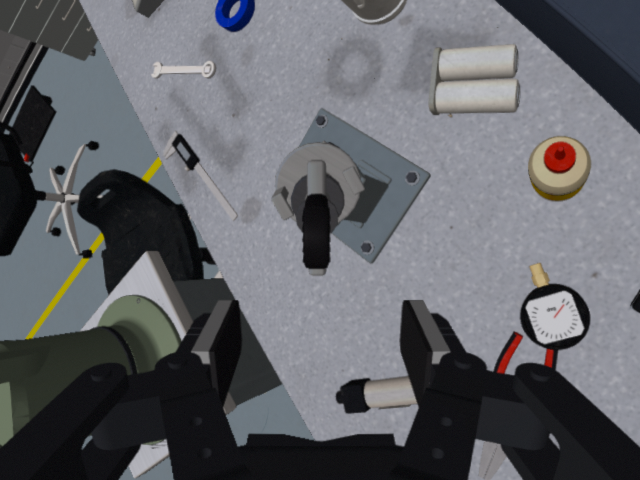

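```bash
python3 -c "
from h import *
A,o=frame();Q=np.load('pics/w1.npy');I=cv2.imread('pics/w1.png').max(2)
q=(Q-o)@A.T;m=(I<70);m[:190]=0;m[275:]=0;m[:,:295]=0;m[:,335:]=0
z=q[m&(q[...,2]>.27)&(q[...,2]<.35)];print(len(z),z.min(0),z.max(0),z.mean(0))
x=z[z[:,2]>.31];print(x.mean(0),x.min(0),x.max(0));t=np.radians(30);print('across',np.percentile((x[:,:2]-[0,.048])@[-np.sin(t),np.cos(t)],[2,50,98]),'along',np.percentile((x[:,:2]-[0,.048])@[np.cos(t),np.sin(t)],[2,50,98]))
plan(.35,30,-1,4)"
```

```text
1925 [-0.02701846  0.02339307  0.27112504] [0.01919223 0.05925197 0.32676642] [0.00420491 0.04768907 0.31693032]
[0.00239399 0.04677421 0.32081195] [-0.01845274  0.03167595  0.31001935] [0.0173303  0.0588747  0.32676642]
across [-0.00935335 -0.00234279  0.00463913] along [-0.01687436  0.00248064  0.01557811]
D mm [ 6.3 -3.7 58. ] rot [-0.1 -0.   0.3] | per row mm [ 1.59 -0.94 14.49] deg [-0.02 -0.    0.08] goal [ 0.574 -0.172  0.314]
```

```bash
python3 -m crank '0.06 0.003 -0.001 0.01 0 0 0;0.06 0.002 -0.001 0.015 0 0 0;0.06 0.001 0 0.015 0 0 0;0.06 0 0 0.015 0 0 0;0.06 0 0 0.015 0 0 0;0.06 0 0 0.015 0 0 0;0.06 0 0 0.01 0 0 0;0.06 0 0 0 0 0 0'
python3 -c "
from h import *
plan(.313,30,-1,4);stt();snap('wrist','w2')"
```

```text
clock: 2.2
position: [0.5643, -0.1579, 0.2794]
tool_rot: [-2.599, -0.287, 0.746]
force: [-0.8, 0.5, 0.3]
grip_width: 0.06
finger_force: 0.0
D mm [ 7.3 -3.4 -1. ] rot [ 0.1  0.2 -0.2] | per row mm [ 1.81 -0.85 -0.25] deg [ 0.04  0.04 -0.05] goal [ 0.567 -0.152  0.284]
q [ 0.607  0.685 -0.348  1.395 -0.275  1.458 -0.369] F [-0.8  0.5  0.3] M [-0.64 -0.18 -0.03] p [ 0.5643 -0.1579  0.2794] w 0.06 0.0 2.2
axis coords [-0.0046  0.0414  0.312 ] toolz [-0.001 -0.004 -1.   ] y-angle-90 -150.2
```

View pics/w2.png

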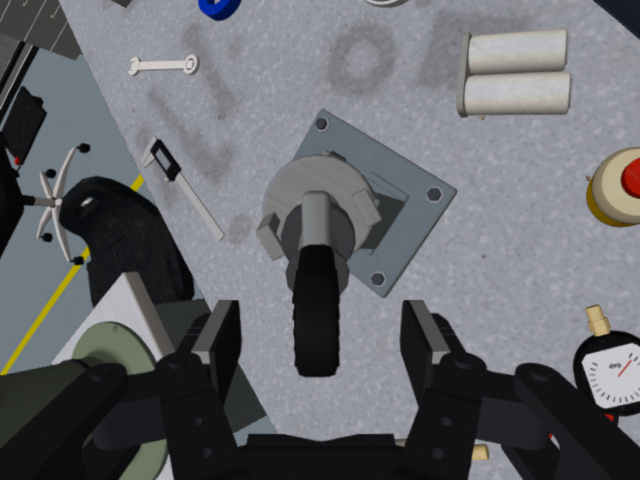

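```bash
python3 -m crank '0.06 0.004 -0.001 0 0 0 0;0.06 0.003 0 0 0 0 0;0.06 0 0 0 0 0 0;0.06 0 0 0 0 0 0;0.045 0 0 0 0 0 0;0.045 0 0 0 0 0 0;0.045 0 0 0 0 0 0;0.045 0 0 0 0 0 0'
python3 -c "
from h import *
plan(.313,30,-1,4);stt();f,st=snap('wrist','w3')
R=Ro.from_euler('xyz',st['tool_rot']).as_matrix();T=(np.load('pics/w3.npy')-st['position'])@R
I=f['pixels'].max(2);m=(I<70);m[:,:285]=0;m[:,350:]=0;m[:240]=0;m[430:]=0
z=T[m&(abs(T[...,2])<.025)];print(len(z),z.min(0),z.max(0),z.mean(0))
for a in np.arange(-.02,.02,.005):
  k=z[abs(z[:,2]-a)<.0025]
  if len(k)>3: print(a.round(3),len(k),np.percentile(k,[2,98],0).round(4)[:,:2].tolist())"
```

```text
clock: 2.92
position: [0.5697, -0.1538, 0.2836]
tool_rot: [-2.601, -0.288, 0.746]
force: [0.4, 0.1, -0.2]
grip_width: 0.0452
finger_force: 0.0
D mm [-0.5 -2.9  1.1] rot [ 0.3  0.1 -0.1] | per row mm [-0.12 -0.71  0.28] deg [ 0.07  0.02 -0.04] goal [ 0.567 -0.152  0.284]
q [ 0.598  0.685 -0.349  1.384 -0.278  1.463 -0.38 ] F [ 0.4  0.1 -0.2] M [-0.63 -0.14  0.01] p [ 0.5697 -0.1538  0.2836] w 0.0452 0.0 2.9167
axis coords [0.0018 0.0458 0.3141] toolz [ 0.001 -0.005 -1.   ] y-angle-90 -150.1
4947 [-0.01826415 -0.00866962 -0.012626  ] [0.0170131  0.00692301 0.02499452] [ 0.00580721 -0.00071711 -0.00275935]
-0.01 2155 [[-0.0119, -0.007], [0.0078, 0.0059]]
-0.005 1059 [[-0.0171, -0.0074], [0.0126, 0.0062]]
0.0 640 [[0.0036, -0.0082], [0.0153, 0.0064]]
0.005 380 [[0.0072, -0.0083], [0.0166, 0.0066]]
0.01 223 [[0.01, -0.0083], [0.0167, 0.0067]]
0.015 206 [[0.0101, -0.0084], [0.0167, 0.0066]]
```

```bash
python3 -m crank '0.03 -0.001 -0.0007 0 0 0 0;0.02 0 0 0 0 0 0;0.0 0 0 0 0 0 0;0.0 0 0 0 0 0 0;0.0 0 0 0 0 0 0;0.0 0 0 0 0 0 0;0.0 0 0 0 0 0 0;0.0 0 0 0 0 0 0' 60
python3 -c "
from h import *
stt()"
```

```text
clock: 3.63
position: [0.5684, -0.154, 0.2837]
tool_rot: [-2.601, -0.288, 0.746]
force: [-3.1, -1.4, 2.8]
grip_width: 0.013
finger_force: 62.2
q [ 0.599  0.683 -0.349  1.386 -0.278  1.462 -0.378] F [-3.1 -1.4  2.8] M [-0.14  0.48  0.37] p [ 0.5684 -0.154   0.2837] w 0.013 62.16603398323059 3.6333
axis coords [0.0006 0.046  0.3141] toolz [ 0.001 -0.005 -1.   ] y-angle-90 -150.1
```

```bash
python3 -m crank '0 0 0 0.005 0 0 0;0 0 0 0.005 0 0 0;0 0 0 0.006 0 0 0;0 0 0 0.006 0 0 0;0 0 0 0.006 0 0 0;0 0 0 0.006 0 0 0;0 0 0 0.006 0 0 0;0 0 0 0 0 0 0'
python3 -c "
from h import *
stt()"
```

```text
clock: 4.3
position: [0.5613, -0.1313, 0.2496]
tool_rot: [-2.6, -0.288, 0.747]
force: [-1.8, 3.9, -3.0]
grip_width: 0.0135
finger_force: 61.2
q [ 0.585  0.691 -0.358  1.468 -0.282  1.369 -0.372] F [-1.8  3.9 -3. ] M [-0.17  0.05  0.12] p [ 0.5613 -0.1313  0.2496] w 0.0135 61.23046740889549 4.3
axis coords [0.0006 0.0459 0.2726] toolz [-0.    -0.004 -1.   ] y-angle-90 -150.1
```

```bash
python3 -m crank '0 0 0 0.005 0 0 0;0 0 0 0.005 0 0 0;0 0 0 0.006 0 0 0;0 0 0 0.006 0 0 0;0 0 0 0.006 0 0 0;0 0 0 0.006 0 0 0;0 0 0 0.006 0 0 0;0 0 0 0 0 0 0'
python3 -c "
from h import *
stt()"
python3 -m crank '0 0 0 0.003 0 0 0;0 0 0 0.003 0 0 0;0 0 0 0.002 0 0 0;0 0 0 0.002 0 0 0;0 0 0 0.002 0 0 0;0 0 0 0 0 0 0;0 0 0 0 0 0 0;0 0 0 0 0 0 0'
python3 -c "
from h import *
stt();snap('scene','s2');Q=cv2.imread('pics/s2.png')[160:310,280:400];cv2.imwrite('pics/s2c.png',cv2.resize(Q,None,fx=4,fy=4))"
```

```text
clock: 4.97
position: [0.5546, -0.1098, 0.2174]
tool_rot: [-2.6, -0.288, 0.746]
force: [-3.5, 5.3, -2.6]
grip_width: 0.0131
finger_force: 61.3
q [ 0.569  0.704 -0.365  1.539 -0.286  1.28  -0.367] F [-3.5  5.3 -2.6] M [0.26 0.29 0.17] p [ 0.5546 -0.1098  0.2174] w 0.0131 61.33784160017967 4.9667
axis coords [0.0007 0.0459 0.2332] toolz [ 0.001 -0.004 -1.   ] y-angle-90 -150.1
clock: 5.63
position: [0.5528, -0.1037, 0.2081]
tool_rot: [-2.6, -0.289, 0.746]
force: [-2.9, 3.0, 5.0]
grip_width: 0.0131
finger_force: 62.2
q [ 0.565  0.709 -0.368  1.557 -0.288  1.254 -0.365] F [-2.9  3.   5. ] M [0.8  0.79 0.39] p [ 0.5528 -0.1037  0.2081] w 0.0131 62.20779687166214 5.6333
axis coords [0.0008 0.0458 0.222 ] toolz [ 0.001 -0.004 -1.   ] y-angle-90 -150.1
```

View pics/s2c.png

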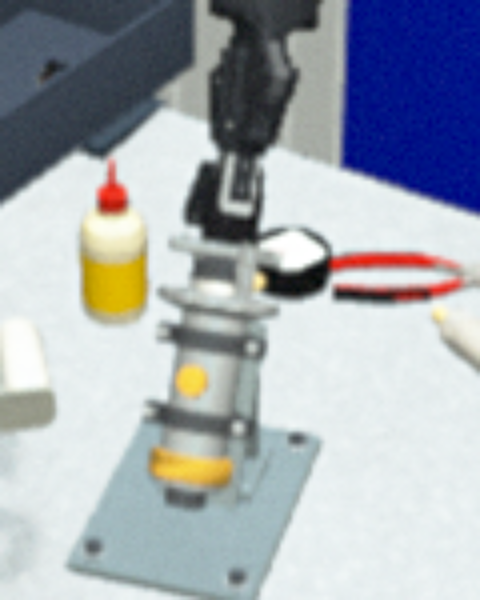

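```bash
python3 -m crank '0 0 0 0.002 0 0 0;0 0 0 0.002 0 0 0;0 0 0 0.001 0 0 0;0 0 0 0.001 0 0 0;0 0 0 0 0 0 0;0 0 0 0 0 0 0;0 0 0 0 0 0 0;0 0 0 0 0 0 0'
python3 -c "
from h import *
stt()"
python3 -m crank '0 0 0 0.001 0 0 0;0 0 0 0.001 0 0 0;0 0 0 0 0 0 0;0 0 0 0 0 0 0;0 0 0 0 0 0 0;0 0 0 0 0 0 0;0 0 0 0 0 0 0;0 0 0 0 0 0 0'
python3 -c "
from h import *
stt()"
```

```text
clock: 6.35
position: [0.5518, -0.1005, 0.2033]
tool_rot: [-2.601, -0.289, 0.746]
force: [-4.3, 1.6, 8.0]
grip_width: 0.013
finger_force: 62.5
q [ 0.562  0.712 -0.369  1.567 -0.289  1.241 -0.365] F [-4.3  1.6  8. ] M [0.87 0.92 0.46] p [ 0.5518 -0.1005  0.2033] w 0.013 62.52919927239418 6.35
axis coords [0.0008 0.0458 0.2162] toolz [ 0.001 -0.005 -1.   ] y-angle-90 -150.1
clock: 7.02
position: [0.5515, -0.0994, 0.2017]
tool_rot: [-2.601, -0.289, 0.746]
force: [-4.5, 2.3, 7.2]
grip_width: 0.013
finger_force: 62.6
q [ 0.561  0.713 -0.369  1.57  -0.289  1.237 -0.364] F [-4.5  2.3  7.2] M [0.98 0.91 0.47] p [ 0.5515 -0.0994  0.2017] w 0.013 62.64073044061661 7.0167
axis coords [0.0008 0.0458 0.2142] toolz [ 0.001 -0.005 -1.   ] y-angle-90 -150.1
```

```bash
python3 -m crank '0 0 0 0.001 0 0 0;0 0 0 0.001 0 0 0;0 0 0 0.001 0 0 0;0 0 0 0 0 0 0;0 0 0 0 0 0 0;0 0 0 0 0 0 0;0 0 0 0 0 0 0;0 0 0 0 0 0 0'
python3 -c "
from h import *
stt();snap('scene','s3');Q=cv2.imread('pics/s3.png')[190:265,300:370];cv2.imwrite('pics/s3c.png',cv2.resize(Q,None,fx=7,fy=7,interpolation=2))"
```

```text
clock: 7.68
position: [0.5516, -0.099, 0.2009]
tool_rot: [-2.603, -0.289, 0.746]
force: [-6.5, -8.5, 32.4]
grip_width: 0.013
finger_force: 66.5
q [ 0.561  0.712 -0.369  1.573 -0.289  1.232 -0.364] F [-6.5 -8.5 32.4] M [1.97 2.53 1.35] p [ 0.5516 -0.099   0.2009] w 0.013 66.48226395249367 7.6833
axis coords [0.001  0.0456 0.2134] toolz [ 0.003 -0.006 -1.   ] y-angle-90 -150.1
```

View pics/s3c.png

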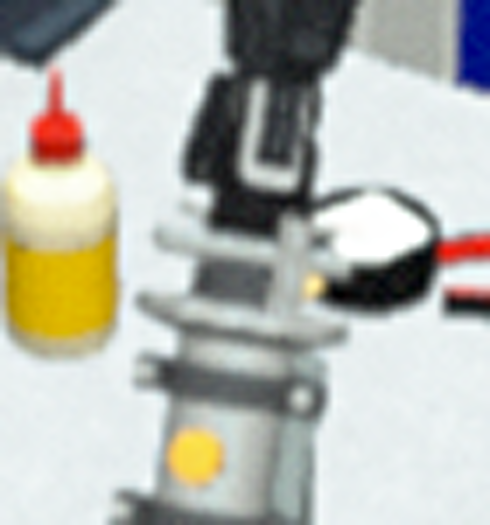

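```bash
python3 -m crank '0 0 0 -0.001 0 0 0;0 0 0 0 0 0 4;0 0 0 0 0 0 5;0 0 0 0 0 0 5;0 0 0 0 0 0 5;0 0 0 0 0 0 5;0 0 0 0 0 0 0;0 0 0 0 0 0 0'
python3 -c "
from h import *
stt()"
```

```text
clock: 8.4
position: [0.5518, -0.0995, 0.2009]
tool_rot: [-2.54, -0.06, 0.388]
force: [-2.9, -6.4, 18.7]
grip_width: 0.0131
finger_force: 64.6
q [ 0.491  0.7   -0.258  1.576 -0.355  1.245 -0.723] F [-2.9 -6.4 18.7] M [0.87 1.35 0.63] p [ 0.5518 -0.0995  0.2009] w 0.0131 64.5561034977436 8.4
axis coords [0.0011 0.0451 0.2136] toolz [ 0.003 -0.007 -1.   ] y-angle-90 -174.2
```

```bash
python3 -m crank '0 0 0 0 0 0 5;0 0 0 0 0 0 5;0 0 0 0 0 0 5;0 0 0 0 0 0 5;0 0 0 0 0 0 5;0 0 0 0 0 0 5;0 0 0 0 0 0 0;0 0 0 0 0 0 0'
python3 -c "
from h import *
stt()"
python3 -m crank '0 0 0 0 0 0 2;0 0 0 0 0 0 2;0 0 0 0 0 0 2;0 0 0 0 0 0 0;0 0 0 0 0 0 0;0 0 0 0 0 0 0;0 0 0 0 0 0 0;0 0 0 0 0 0 0'
python3 -c "
from h import *
stt()"
```

```text
clock: 9.07
position: [0.5518, -0.1002, 0.2004]
tool_rot: [-2.58, 0.233, -0.05]
force: [-2.2, -8.6, 13.8]
grip_width: 0.0131
finger_force: 64.3
q [ 0.405  0.693 -0.122  1.581 -0.432  1.263 -1.176] F [-2.2 -8.6 13.8] M [-0.25  0.91  0.55] p [ 0.5518 -0.1002  0.2004] w 0.0131 64.29315716028214 9.0667
axis coords [0.0009 0.0444 0.2136] toolz [ 0.003 -0.008 -1.   ] y-angle-90 -204.2
clock: 9.73
position: [0.5517, -0.1003, 0.2004]
tool_rot: [-2.604, 0.287, -0.142]
force: [-1.3, -8.6, 13.1]
grip_width: 0.013
finger_force: 64.2
q [ 0.389  0.692 -0.095  1.583 -0.446  1.268 -1.266] F [-1.3 -8.6 13.1] M [-0.38  0.86  0.6 ] p [ 0.5517 -0.1003  0.2004] w 0.013 64.16486442089081 9.7333
axis coords [0.0008 0.0442 0.2136] toolz [ 0.003 -0.008 -1.   ] y-angle-90 -210.2
```

```bash
python3 -m crank '0 0 0 0 0 0 1;0 0 0 0 0 0 1;0 0 0 0 0 0 1;0 0 0 0 0 0 1;0 0 0 0 0 0 0;0 0 0 0 0 0 0;0 0 0 0 0 0 0;0 0 0 0 0 0 0'
python3 -c "
from h import *
stt();snap('scene','s4');A,o=frame();print(A@telemetry.observe()['moment']);Q=cv2.imread('pics/s4.png')[190:265,300:370];cv2.imwrite('pics/s4c.png',cv2.resize(Q,None,fx=7,fy=7,interpolation=2))"
```

```text
clock: 10.4
position: [0.5517, -0.1004, 0.2003]
tool_rot: [-2.623, 0.322, -0.205]
force: [-2.3, -9.0, 12.6]
grip_width: 0.0129
finger_force: 64.5
q [ 0.377  0.692 -0.078  1.583 -0.456  1.271 -1.327] F [-2.3 -9.  12.6] M [-0.53  0.6   1.19] p [ 0.5517 -0.1004  0.2003] w 0.0129 64.46848958730698 10.4
axis coords [0.0007 0.0442 0.2136] toolz [ 0.003 -0.008 -1.   ] y-angle-90 -214.1
[-0.4005106   1.26088237  0.59833204]
```

View pics/s4c.png

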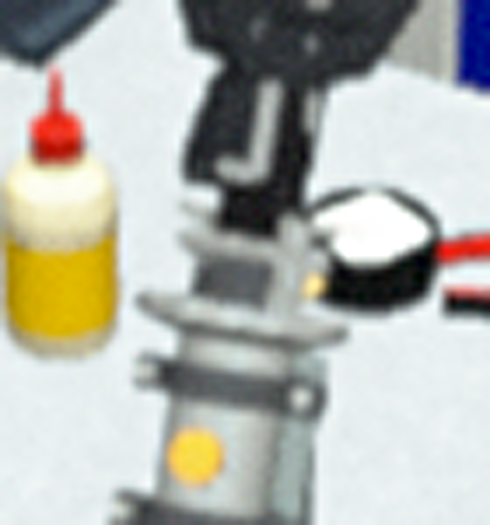

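```bash
python3 -m crank '0 0 0 0 0 0 1;0 0 0 0 0 0 0.5;0 0 0 0 0 0 0;0 0 0 0 0 0 0;0 0 0 0 0 0 0;0 0 0 0 0 0 0;0 0 0 0 0 0 0;0 0 0 0 0 0 0'
python3 -c "
from h import *
stt();A,o=frame();print(A@telemetry.observe()['moment'],A@telemetry.observe()['force'])"
```

```text
clock: 11.12
position: [0.5517, -0.1004, 0.2003]
tool_rot: [-2.631, 0.334, -0.228]
force: [-1.6, -10.5, 11.9]
grip_width: 0.013
finger_force: 71.5
q [ 0.373  0.692 -0.071  1.583 -0.459  1.272 -1.349] F [ -1.6 -10.5  11.9] M [-0.58  0.2   1.83] p [ 0.5517 -0.1004  0.2003] w 0.013 71.5397635102272 11.1167
axis coords [0.0007 0.0441 0.2137] toolz [ 0.002 -0.008 -1.   ] y-angle-90 -215.6
[-0.49000587  1.3440173   1.29328027] [-4.72835852 -0.9767682  15.20549005]
```

Firmly on the stop (1.3 N m). Ease back slightly, release and withdraw.

```bash
python3 -m crank '0 0 0 0 0 0 -0.8;0 0 0 0 0 0 0;0.04 0 0 0 0 0 0;0.04 0 0 0 0 0 0;0.04 0 0 0 0 0 0;0.04 0 0 0 0 0 0;0.04 0 0 0 0 0 0;0.04 0 0 0 0 0 0'
python3 -c "
from h import *
stt()"
python3 -m crank '0.04 0 0 -0.01 0 0 0;0.04 0 0 -0.02 0 0 0;0.04 0 0 -0.02 0 0 0;0.04 0 0 -0.02 0 0 0;0.04 0 0 -0.02 0 0 0;0.04 0 0 -0.02 0 0 0;0.04 0 0 -0.01 0 0 0;0.04 0 0 0 0 0 0'
python3 -c "
from h import *
stt();snap('wrist','w5')
A,o=frame();Q=np.load('pics/w5.npy');q=(Q-o)@A.T-[0,.048,0]
k=(q[...,2]>.15)&(q[...,2]<.24)&(np.hypot(q[...,0],q[...,1])<.02);z=q[k];print('top s',np.percentile(z[:,2],99))
z=z[z[:,2]>.19];l=cv2.fitLine(z[:,:2].astype(np.float32),cv2.DIST_HUBER,0,.01,.01).ravel();print(np.degrees(np.arctan2(l[1],l[0])),l[2:])
I=cv2.imread('pics/w5.png');cv2.imwrite('pics/w5c.png',cv2.resize(I[120:400,190:450],None,fx=2,fy=2))"
```

```text
clock: 11.78
position: [0.5511, -0.0985, 0.1997]
tool_rot: [-2.624, 0.331, -0.214]
force: [0.2, -0.4, 0.5]
grip_width: 0.0399
finger_force: 0.0
q [ 0.374  0.693 -0.076  1.585 -0.459  1.271 -1.338] F [ 0.2 -0.4  0.5] M [-0.55 -0.16  0.  ] p [ 0.5511 -0.0985  0.1997] w 0.0399 0.0 11.7833
axis coords [0.0008 0.0454 0.212 ] toolz [ 0.001 -0.005 -1.   ] y-angle-90 -214.8
clock: 12.45
position: [0.5722, -0.1653, 0.3001]
tool_rot: [-2.625, 0.328, -0.216]
force: [0.0, 0.4, -0.9]
grip_width: 0.0405
finger_force: 0.0
q [ 0.43   0.663 -0.041  1.357 -0.427  1.538 -1.376] F [ 0.   0.4 -0.9] M [-0.57 -0.18 -0.01] p [ 0.5722 -0.1653  0.3001] w 0.0405 0.0 12.45
axis coords [0.0007 0.0456 0.3344] toolz [ 0.003 -0.007 -1.   ] y-angle-90 -214.8
top s 0.22497584265250803
-31.113043 [ 0.00241135 -0.00523382]
```

View pics/w5c.png

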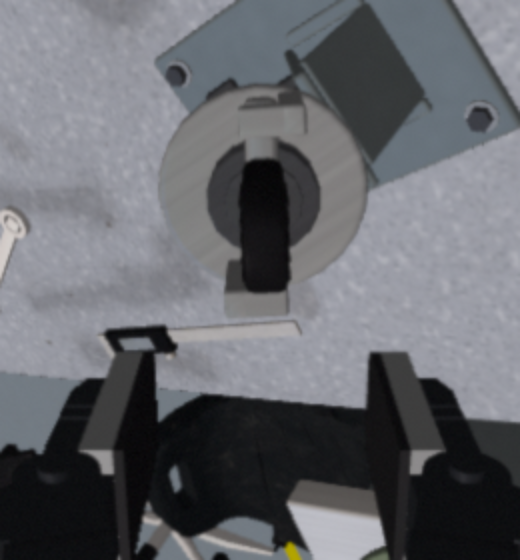

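The picture shows the bar under both lugs (crop pixels 270,120 and 257,290), and the gripper is clear of the paddle.

```bash
python3 -c "
from workcell import bot
print(bot.job_done())"
```

```text
the job is handed in; nothing more can be done
None
```

The probe holder is pushed fully home and its paddle turned clockwise to the stop, with the cross bar under both hooks. I let go, backed the gripper clear, and handed the job in at about 12.5 s; no verdict came back.

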